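Screw the lid onto the sample canister, snug but not overtightened

TASK

Pick up the metal lid with the black grip bar, set it level on the open canister so that it drops over the neck, and turn it clockwise until it is snug: the seal lightly squeezed and the lid no longer loose. Do not overtighten it, do not press hard on the seal, leave the things standing around where they are, and let go of the lid.

Things in the scene. Friction and masses are not known exactly. Their poses are not given: they have to be found in the camera images.
- lid: Loose round aluminium lid, 62 mm across, 19 mm high, about 0.12 kg, lying bar-up on the worktop at the start. Origin: centre of its open underside; z up through its top, x along the grip bar on top. The skirt is 57 mm wide inside and holds two opposite inward lugs on its x axis, close above its lower edge.
- lid_bar (a point): Centre of the lid's black grip bar, 32 mm above the lid's origin. The bar is 14 mm wide, 50 mm long (along the lid's x axis) and stands 22 mm above the lid's top, from 19 to 41 mm above the origin. Axes as the lid's.
- lid_tab (a point): One of two opposite small dark tabs outside on the lid's rim, over the lugs and at the ends of the bar; this one on the lid's +x axis, 31 mm from the lid's axis. Axes as the lid's.
- canister: Aluminium canister, 72 mm across, fixed on a dark round base 94 mm across. Origin: on its axis at the worktop, z up. Shoulder 70 mm high, from which the open neck rises (42 mm across, 53 mm over its threads). The lid lying on the seal has its origin 75 to 78 mm above this origin; with its lugs on top of the threads it rides at 82 mm or more.
- canister_mouth (a point): Centre of the open neck's rim, 90 mm above the canister's origin. Axes as the canister's.
- canister_pip (a point): One of two opposite dark pips on the shoulder, 31 mm from the axis, this one on the canister's +x axis. They mark the gaps in the thread: with the lid's tabs over the pips, within about 10 degrees, the lid drops down to the seal. Turned wrongly it rides on the threads; turning it brings it to the next gap.
- thread (a point): Point on the axis at thread height. From a gap the lid turns clockwise (seen from above), freely and without sinking, until the lugs bind at 0.4 to 1.7 rad (hidden, differs each time); then the torque climbs by about 0.4 N m per rad and the lid sinks under 1 mm. Snug is 0.25 N m (0.18 to 0.32); 0.45 is overtight. Friction keeps it from turning back. Past 2.8 rad the lugs leave the thread.
- seal: Black rubber seal ring, 41 mm outside, in the canister's rim; origin on the axis at rim height. The lid's inner top face lies on it; it yields about 0.5 mm for 30 N. Its true height differs by up to 2 mm from run to run, which this origin does not show. Snug: the lid squeezes it with 10 to 21 N; over 30 N, by screwing or pressing, is too much.
- cup_d: Bystander: lidded specimen cup, 62 mm across, 69 mm high, behind the canister; origin under its centre.
- vial_rack: Bystander: white rack with small vials, 76x98x54 mm, behind the canister; origin under its centre.
- timer: Bystander: flat pale timer with three keys, 62x66x18 mm, to the left; origin under its centre.
- strips_a: Bystander: slim strip canister with flip cap, 42x37x113 mm, to the left; origin under its centre.
There are look-alikes about, which are no part of the job. What is shaped like the lid but purple or turquoise is not meant.

How it is judged (in metres and radians):
On the way:
1. the lid has dropped level over the neck, down to the seal (z of lid in the frame of canister below 0.0793 m and horizontal distance between lid and canister below 0.004 m and angle between lid's own z axis and vertical below 0.08 rad), for 0.1 s.
At the end, for the whole second after the job is handed in: The lid sits level (within 0.06 rad) on the canister's neck, within 4 mm of its axis, screwed down so that it squeezes the seal with 10 to 21 N by itself, at rest and released (z of lid in the frame of canister below 0.0793 m and horizontal distance between lid and canister below 0.004 m and angle between lid's own z axis and vertical below 0.06 rad and contact force between lid and seal between 10 and 21 N and linear speed of lid below 0.01 m/s and angular speed of lid below 0.1 rad/s); the robot touches nothing.
It fails at once if the lid bears on the seal with more than 30 N: overtightened or pressed too hard (contact force between lid and seal above 30 N).
It fails at once if a bystander is shifted by more than 20 mm (distance of any of cup_d, vial_rack, timer, strips_a from where it was at the start of the episode above 0.02 m).
It also fails if it takes over 67 s, if anything falls off the work surface, if the arm or the gripper's body presses on something with over 40 N, if the wrist force passes 120 N, or if a joint passes its speed limit or range.

ROBOT

A 6-joint arm with a two-finger parallel gripper is mounted at the origin on a cart in front of the work surface, level with it; the furniture and walls round the work are solid. World frame = base frame: x ahead of the robot, y to its left, z up, the work surface at z = 0. Lengths are in mm, angles in rad, forces in N, time in s.
With the tool pointing down it reaches from about 300 to 775 mm from the base axis. Payload 14.6 kg.
Tool frame: the origin (TCP) lies midway between the tips of the shut fingers; the grasp point (between the pads) lies 19 mm behind it (pinch_z is the distance from the TCP to the grasp point, in mm); z points along the fingers, y is the direction in which the jaws open and shut (so a half turn about z gives the same grasp; the last joint's range is limited). The gripper opens to 94 mm and grips with 3 to 60 N. Pads are 16 mm wide; open, the fingers measure 119 mm over their backs; the gripper's body (75 mm by 177 mm) begins 78 mm behind the grasp point.
Start: joints at [1.244, 0.3, 1.521, -0, 1.321, -0.067], TCP at [141.286, 531.533, 205.446] pointing down, gripper open.
Joint ranges: [-3.03, 3.03], [-0.79, 2.21], [0.23, 2.52], [-1.04, 4.18], [0, 3.07], [-2.55, 2.55]. Speed limits (rad/s): [2.22, 2.22, 2.57, 3.14, 3.14, 3.14].

INTERFACE

Orientations are given as [roll, pitch, yaw] about the fixed x, y, z axes, in that order (R = Rz(yaw) Ry(pitch) Rx(roll)).
In Python, from cell import read_state, camera, sign_off, pinch_z gives the robot as it stands. The module is installed in compiled form; this text tells all that it offers.
- The arm moves only by the tool servo_tool, never from a script. Its argument "series" is a list of rows, each a list of 6 numbers: the shift along the tool's x, y, z in cm, then the turn, a rotation vector about the tool's x, y, z in rad. In form: [[tx, ty, tz, rx, ry, rz], ...]. A call has exactly 10 rows; each row is the pose to reach, as a shift and turn from the pose commanded when the call began, along the tool's axes at that moment; what a row does not reach only later rows make up. A row lasts 1/12 s, in which the tool goes at most 41.7 mm and 7.16 degrees, less where a joint would pass 70% of its speed; a pose out of reach is approached as far as the arm can. A call with a gripper value outside its range is refused whole. "gripper" is the finger opening in cm, from 0 to 9.4, set as the call begins (left out, the last holds). The fingers move at their own pace and stop on an object; "grip_force" is the grip in N (left out, the last holds). Time passes only in rows, so rows that repeat a pose let the fingers close, or fill a call up. It gives the time, the measured TCP pose, the force and the opening at its end, in the units of the state.
- read_state(): the state, without advancing time (a new reading comes with each control period).
- camera(name): name is "scene" or "side" or "wrist"; returns a dict with "pixels" (400x640x3 uint8, red, green, blue), "fx", "fy", "cx", "cy" (pixels), "pose" (4x4, takes a point from camera to world coordinates); the wrist camera has in their place "mount" (4x4, takes a point from camera to tool coordinates, whose origin is the TCP and whose axes are the flange's). Camera axes: x right, y down, z forward; pixel columns grow to the right and rows downward; lengths in mm; the calibration is good to about 2 mm. A picture is of the moment at which its call begins: read the wrist's pose just before it. There is no depth.
- sign_off(): hands the job in, once; it reports no verdict.
The state is a dict: "clock": time; "joints": joint angles; "qd": joint speeds; "effort": joint torques, N m; "eef_pos": TCP position; "eef_rot": TCP orientation; "wrist_force": force on the tool from outside, world axes, zero at the start; "moment": the same for the moment, N m; "finger_gap": finger opening in mm.
Only numpy, scipy, OpenCV 4.12 (cv2) and the standard library are available. Lean on these libraries where they do the work, as an engineer would, in place of code of your own. Each camera call takes 0.05 s, during which the arm holds its last target.

## Working session

There is one attempt and no reset: what is moved stays moved. The work goes in short steps, Python scripts to look and compute and a tool call to move; the robot and the scene stay as the last step left them, time stands still between calls to the robot, and variables do not carry over. Pictures are saved under pics/ and viewed, and the job is handed in when it is done.

Besides the shell and the picture viewer there is one more tool, called after "Call:" by a JSON object that holds its "api" and its "payload", one argument or row to a line. servo_tool: Moves the arm, as the interface text tells. Its arguments: {"type":"object","properties":{"series":{"type":"array"},"gripper":{"type":"number"},"grip_force":{"type":"number"}},"required":["series"]}

```bash
mkdir -p pics
python3 - <<'E'
from cell import *
import cv2,numpy as np,pickle
s=read_state();print(s,pinch_z)
for n in("scene","side","wrist"):
    c=camera(n);cv2.imwrite(f"pics/{n}0.png",c["pixels"][:,:,::-1]);print(n,{k:(np.round(v,3).tolist() if k!='pixels' else 0) for k,v in c.items()})
    pickle.dump((c,s),open(f"{n}0.pkl","wb"))
E
```

```text
{'clock': 0.0, 'joints': array([ 1.24439540e+00,  3.00495024e-01,  1.52157585e+00,  4.24421585e-06,
        1.32070781e+00, -6.66024853e-02]), 'qd': array([-0.00152518,  0.00052088, -0.0005752 ,  0.0017442 , -0.00032619,
       -0.00055326]), 'effort': array([ 1.17201478e-03, -5.31814170e+01, -3.52732337e+01,  7.09321070e-02,
        2.44975177e-02, -7.17519424e-05]), 'eef_pos': array([141.20560704, 531.29211301, 204.87542434]), 'eef_rot': array([-3.14040952e+00, -8.30360871e-05,  2.88179311e+00]), 'wrist_force': array([ 0.01564284, -0.74361189, -1.09217317]), 'moment': array([-0.04472008,  0.00594772,  0.00237156]), 'finger_gap': 94.09477123839562} 18.8
scene {'pixels': 0, 'fx': 497.994, 'fy': 497.994, 'cx': 322.328, 'cy': 201.798, 'pose': [[0.714, -0.483, 0.507, -62.406], [-0.7, -0.481, 0.527, -579.927], [-0.01, -0.731, -0.682, 893.418], [0.0, 0.0, 0.0, 1.0]]}
side {'pixels': 0, 'fx': 441.71, 'fy': 441.71, 'cx': 314.159, 'cy': 197.912, 'pose': [[-0.865, -0.333, 0.376, 53.332], [-0.502, 0.544, -0.672, 979.172], [0.019, -0.77, -0.638, 940.567], [0.0, 0.0, 0.0, 1.0]]}
wrist {'pixels': 0, 'fx': 312.682, 'fy': 312.682, 'cx': 317.786, 'cy': 203.209, 'mount': [[0.001, -0.966, -0.259, 74.722], [1.0, 0.001, 0.001, -1.099], [-0.001, -0.259, 0.966, -178.54], [0.0, 0.0, 0.0, 1.0]]}
```

View pics/scene0.png

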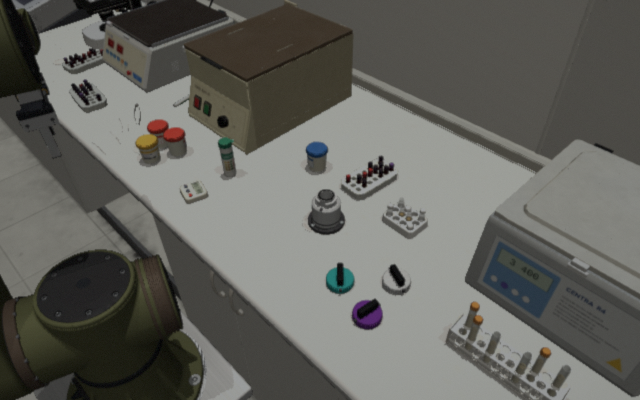

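View pics/side0.png

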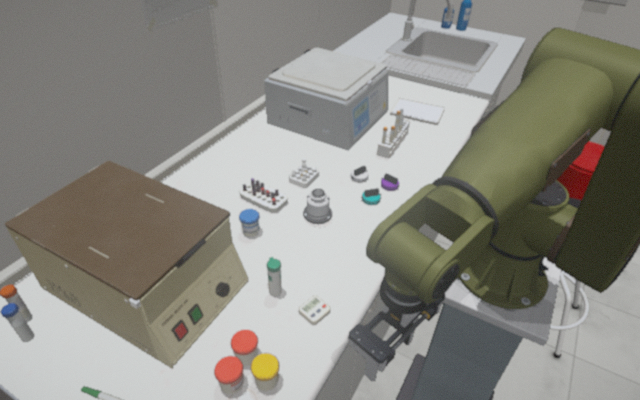

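View pics/wrist0.png

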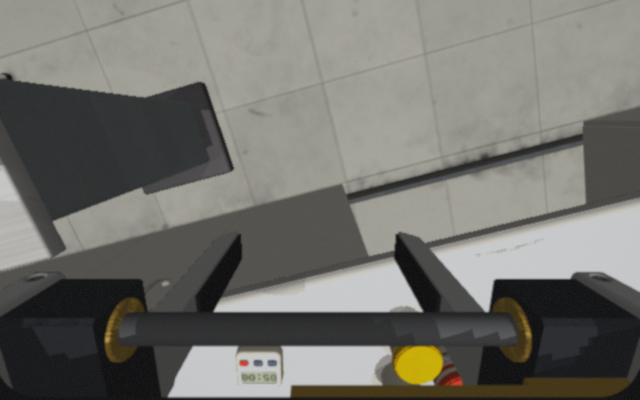

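In the scene picture, the possible lids are turquoise (340,280), purple (367,314) and metal with a black bar (397,279). The canister neck is at (326,200). I choose the metal one and will check it in a crop and measure it.

```bash
cat > h.py <<'E'
import numpy as np,cv2,pickle
from scipy.spatial.transform import Rotation as R
def campose(c,s=None):
    if "pose" in c: return np.array(c["pose"])
    T=np.eye(4);T[:3,:3]=R.from_euler('xyz',s["eef_rot"]).as_matrix();T[:3,3]=s["eef_pos"]
    return T@np.array(c["mount"])
def hit(c,uv,z,s=None):
    P=campose(c,s);d=P[:3,:3]@np.array([(uv[0]-c["cx"])/c["fx"],(uv[1]-c["cy"])/c["fy"],1])
    o=P[:3,3];return o+d*(z-o[2])/d[2]
def proj(c,p,s=None):
    P=np.linalg.inv(campose(c,s));q=P[:3,:3]@np.array(p,float)+P[:3,3]
    return np.array([c["cx"]+c["fx"]*q[0]/q[2],c["cy"]+c["fy"]*q[1]/q[2]])
E
python3 - <<'E'
from h import *
c,_=pickle.load(open("scene0.pkl","rb"));d,_=pickle.load(open("side0.pkl","rb"))
for n,uv,z in(("lid bar",(397,275),30),("lid",(397,279),10),("can neck",(326,196),95),("teal",(340,280),15),("purple",(367,314),15)):print(n,hit(c,uv,z).round())
for n,uv,z in(("lid",(360,174),15),("can neck",(318,194),95)):print(n,hit(d,uv,z).round())
a=cv2.resize(c["pixels"][225:345,270:430],None,fx=5,fy=5,interpolation=2)[:,:,::-1]
cv2.imwrite("pics/crop_lid.png",a)
a=cv2.resize(c["pixels"][175:245,280:370],None,fx=8,fy=8,interpolation=2)[:,:,::-1]
cv2.imwrite("pics/crop_can.png",a)
E
```

```text
lid bar [ 531. -197.   30.]
lid [ 536. -195.   10.]
can neck [552.  45.  95.]
teal [ 441. -110.   15.]
purple [ 417. -211.   15.]
lid [ 527. -195.   15.]
can neck [551.  66.  95.]
```

View pics/crop_lid.png

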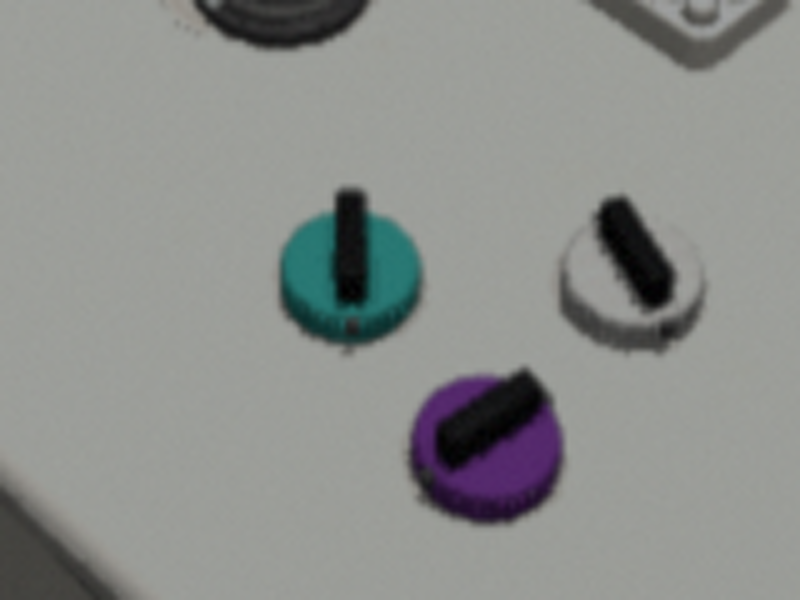

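View pics/crop_can.png

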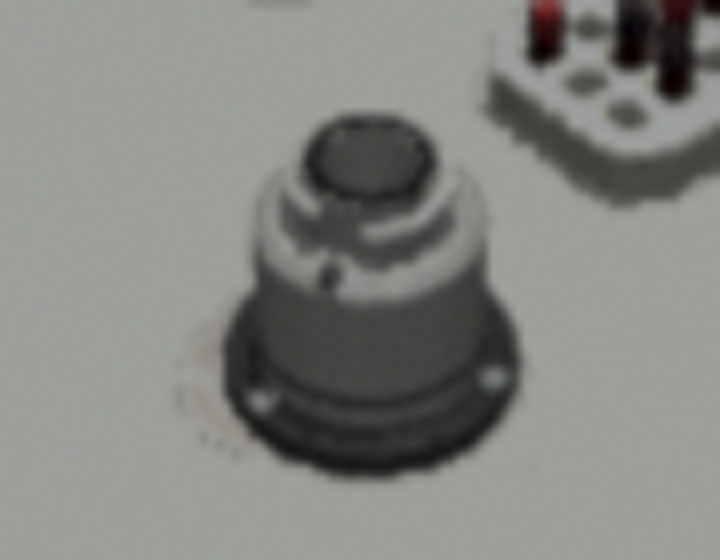

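Run:
```python
from h import *
c,_=pickle.load(open("scene0.pkl","rb"));d,_=pickle.load(open("side0.pkl","rb"))
a,b=hit(c,(393,265.6),41),hit(c,(401.4,284.6),41);print(a,b,(a+b)/2,np.arctan2(*(b-a)[1::-1]))
m=hit(c,(326.2,195),90);p=hit(c,(321.2,209.6),71);print(m,p,np.linalg.norm((p-m)[:2]),np.arctan2(*(p-m)[1::-1]))
for n,uv,z in(("sidelid",(360,172),35),("rim",(318,194),90)):print(n,hit(d,uv,z).round())
a=cv2.resize(d["pixels"][150:230,290:410],None,fx=6,fy=6,interpolation=2)[:,:,::-1]
cv2.imwrite("pics/crop_side.png",a)
```

```text
[ 537.41771667 -178.64353179   41.        ] [ 509.72960935 -224.59293282   41.        ] [ 523.57366301 -201.6182323    41.        ] -2.1131094056402424
[558.76833669  51.36253588  90.        ] [528.58843507  38.00370377  71.        ] 33.00431573392205 -2.7248761239153523
sidelid [ 522. -180.   35.]
rim [554.  61.  90.]
```

View pics/crop_side.png

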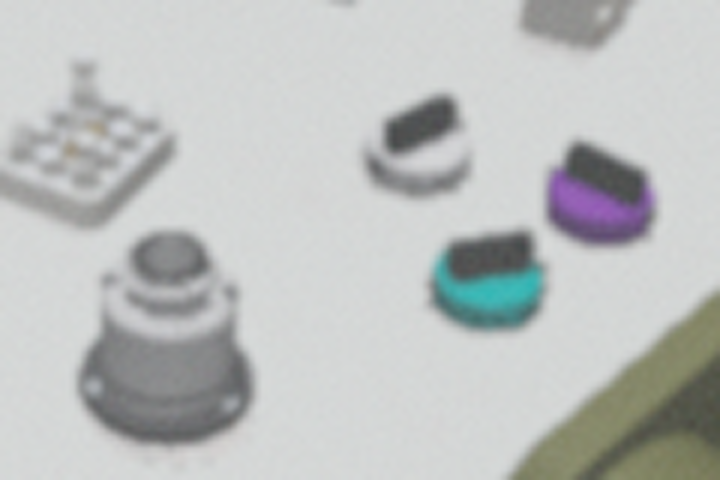

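```bash
cat >> h.py <<'E'
def rel(T0,pos,yaw):
    "T0=(pos,R) commanded; returns shift cm & rotvec in tool axes"
    p0,R0=T0;Rt=R.from_euler('xyz',[np.pi,0,yaw])
    return np.r_[R0.inv().apply(np.array(pos)-p0)/10,(R0.inv()*Rt).as_rotvec()]
def cur(s): return np.array(s["eef_pos"]),R.from_euler('xyz',s["eef_rot"])
def ideal(pos,yaw): return np.array(pos,float),R.from_euler('xyz',[np.pi,0,yaw])
E
python3 - <<'E'
from h import *
np.set_printoptions(suppress=True,precision=3)
w=[([141.286,531.533,205.446],2.882),([420,330,210],2.1),([520,0,200],1.3),([524,-200,150],1.028)]
for a,b in zip(w,w[1:]):print(rel(ideal(*a),*b))
E
```

```text
[-32.111 -12.324  -0.455   0.     -0.      0.782]
[-33.534  -8.028   1.      0.     -0.      0.8  ]
[-19.164   5.735   5.     -0.     -0.      0.272]
```

Call:
{"api": "servo_tool", "payload": {
  "series": [
    [-3.2,-1.2,0,0,0,0.08],
    [-6.4,-2.5,0,0,0,0.16],
    [-9.6,-3.7,-0.1,0,0,0.24],
    [-12.8,-4.9,-0.2,0,0,0.32],
    [-16,-6.2,-0.2,0,0,0.4],
    [-19.2,-7.4,-0.3,0,0,0.48],
    [-22.5,-8.6,-0.3,0,0,0.56],
    [-25.7,-9.9,-0.4,0,0,0.64],
    [-28.9,-11.1,-0.4,0,0,0.72],
    [-32.1,-12.3,-0.5,0,0,0.78]
  ],
  "gripper": 9.4
}}

```text
clock: 0.98
eef_pos: [421.0, 328.9, 210.3]
eef_rot: [-3.141, 0.0, 2.097]
wrist_force: [-0.3, 0.1, 0.1]
finger_gap: 94.3
```

Call:
{"api": "servo_tool", "payload": {
  "series": [
    [-3.4,-0.8,0.1,0,0,0.08],
    [-6.7,-1.6,0.2,0,0,0.16],
    [-10.1,-2.4,0.3,0,0,0.24],
    [-13.4,-3.2,0.4,0,0,0.32],
    [-16.8,-4,0.5,0,0,0.4],
    [-20.1,-4.8,0.6,0,0,0.48],
    [-23.5,-5.6,0.7,0,0,0.56],
    [-26.8,-6.4,0.8,0,0,0.64],
    [-30.2,-7.2,0.9,0,0,0.72],
    [-33.5,-8,1,0,0,0.8]
  ]
}}

```text
clock: 1.82
eef_pos: [520.7, -1.0, 200.3]
eef_rot: [-3.141, 0.0, 1.298]
wrist_force: [1.0, 0.5, -0.4]
finger_gap: 93.8
```

Run:
```python
from h import *
from cell import *
np.set_printoptions(suppress=True,precision=3)
s=read_state();c=camera("wrist");pickle.dump((c,s),open("wristA.pkl","wb"));cv2.imwrite("pics/wristA.png",c["pixels"][:,:,::-1])
print(s)
```

```text
{'clock': 1.8167, 'joints': array([-0.072,  0.239,  1.61 ,  0.   ,  1.292,  0.201]), 'qd': array([-0.745,  0.253, -0.282, -0.001,  0.025,  0.215]), 'effort': array([  5.056, -52.243, -32.564,   0.013,   0.009,  -0.536]), 'eef_pos': array([520.694,  -0.97 , 200.298]), 'eef_rot': array([-3.141,  0.   ,  1.298]), 'wrist_force': array([ 1.035,  0.535, -0.365]), 'moment': array([-0.046,  0.037, -0.016]), 'finger_gap': 93.75411090145833}
```

View pics/wristA.png

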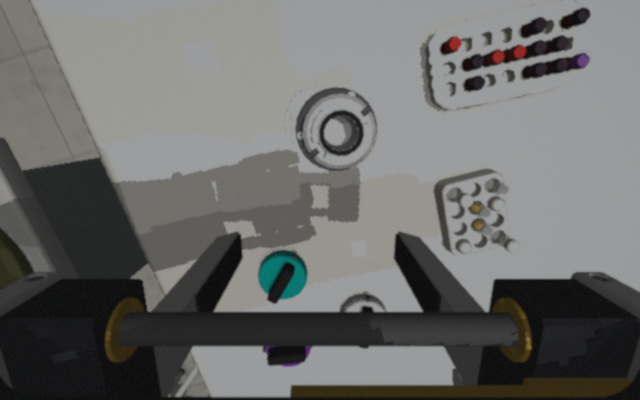

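Call:
{"api": "servo_tool", "payload": {
  "series": [
    [-3,0.9,0.8,0,0,0.04],
    [-6,1.8,1.6,0,0,0.08],
    [-9,2.7,2.4,0,0,0.12],
    [-12,3.6,3.2,0,0,0.16],
    [-15,4.5,4,0,0,0.2],
    [-17.5,5.2,4.6,0,0,0.25],
    [-19.2,5.7,5,0,0,0.27],
    [-19.2,5.7,5,0,0,0.27],
    [-19.2,5.7,5,0,0,0.27],
    [-19.2,5.7,5,0,0,0.27]
  ]
}}

```text
clock: 2.7
eef_pos: [524.5, -198.7, 150.5]
eef_rot: [-3.141, -0.0, 1.033]
wrist_force: [-0.1, 0.4, -0.1]
finger_gap: 94.2
```

Run:
```python
from h import *
from cell import *
np.set_printoptions(suppress=True,precision=3)
s=read_state();c=camera("wrist");pickle.dump((c,s),open("wristB.pkl","wb"));cv2.imwrite("pics/wristB.png",cv2.resize(c["pixels"][120:340,180:460],None,fx=2.7,fy=2.7,interpolation=2)[:,:,::-1])
print(s["eef_pos"],s["eef_rot"],s["qd"])
```

```text
[ 524.537 -198.695  150.524] [-3.141 -0.     1.033] [ 0.012 -0.008  0.001  0.001 -0.002 -0.   ]
```

View pics/wristB.png

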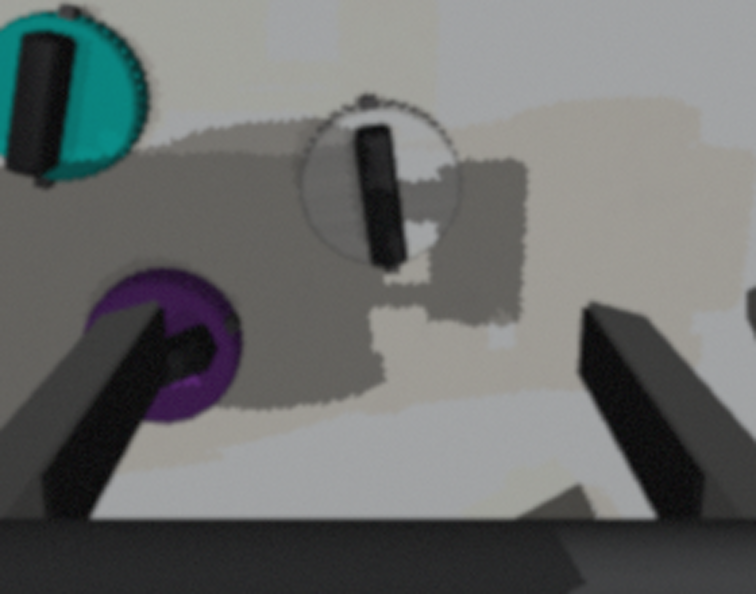

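Run:
```python
from h import *
c,s=pickle.load(open("wristB.pkl","rb"))
a=c["pixels"][150:225,285:355].astype(float);a=255*(a/255)**0.5
cv2.imwrite("pics/wristBz.png",cv2.resize(a.astype(np.uint8),None,fx=8,fy=8,interpolation=2)[:,:,::-1])
```

```text
(no output)
```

View pics/wristBz.png

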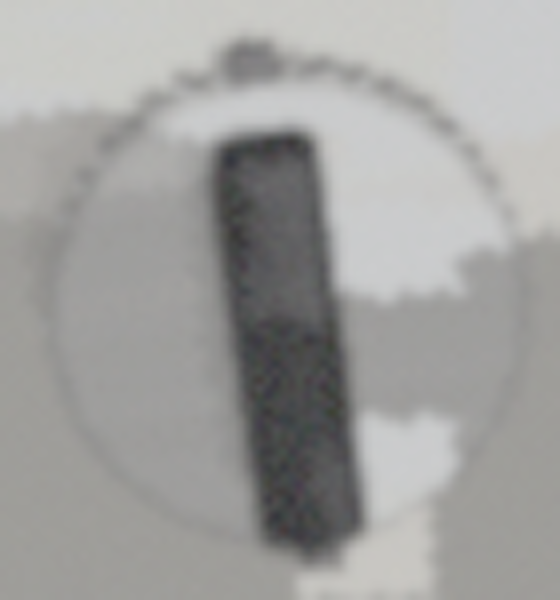

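Run:
```python
from h import *
np.set_printoptions(suppress=True,precision=3)
c,s=pickle.load(open("wristB.pkl","rb"))
f=lambda u,v:(285+(u+.5)/8-.5,150+(v+.5)/8-.5)
a,b=hit(c,f(267,138),41,s),hit(c,f(312,542),41,s);print(a,b,(a+b)/2,np.linalg.norm(a-b),np.arctan2(*(a-b)[1::-1]))
print(hit(c,f(288,308),19,s))
t=hit(c,f(248,60),8,s);print("tab",t, np.linalg.norm((t-(a+b)/2)[:2]),np.arctan2(*(t-(a+b)/2)[1::-1]))
```

```text
[ 541.639 -171.616   41.   ] [ 521.268 -216.436   41.   ] [ 531.454 -194.026   41.   ] 49.23251574609645 1.1441981710882592
[ 531.224 -194.315   19.   ]
tab [ 542.213 -165.923    8.   ] 30.09164818093879 1.2051661013201933
```

Run:
```python
from h import *
from cell import *
np.set_printoptions(suppress=True,precision=3)
s=read_state()
print(rel(cur(s),[531.3,-194.2,60],1.155))
```

```text
[ 0.707  0.348  9.071  0.    -0.    -0.122]
```

Call:
{"api": "servo_tool", "payload": {
  "series": [
    [0.3,0.1,1,0,0,-0.06],
    [0.5,0.3,3,0,0,-0.12],
    [0.7,0.35,5,0,0,-0.12],
    [0.7,0.35,7,0,0,-0.12],
    [0.7,0.35,8.5,0,0,-0.12],
    [0.7,0.35,9,0,0,-0.12],
    [0.7,0.35,9,0,0,-0.12],
    [0.7,0.35,9,0,0,-0.12],
    [0.7,0.35,9,0,0,-0.12],
    [0.7,0.35,9,0,0,-0.12]
  ],
  "gripper": 4,
  "grip_force": 30
}}

```text
clock: 3.58
eef_pos: [531.6, -195.3, 61.6]
eef_rot: [3.14, -0.0, 1.152]
wrist_force: [0.4, 0.1, -0.3]
finger_gap: 40.0
```

Run:
```python
from h import *
from cell import *
np.set_printoptions(suppress=True,precision=3)
s=read_state();print(s["eef_pos"],s["eef_rot"],s["finger_gap"],rel(cur(s),[531.3,-194.2,21.5],1.155))
c=camera("wrist");pickle.dump((c,s),open("wristC.pkl","wb"));cv2.imwrite("pics/wristC.png",c["pixels"][:,:,::-1])
```

```text
[ 531.62  -195.257   61.589] [ 3.14  -0.     1.152] 40.01156954777704 [ 0.083 -0.079  4.009  0.002 -0.    -0.003]
```

View pics/wristC.png

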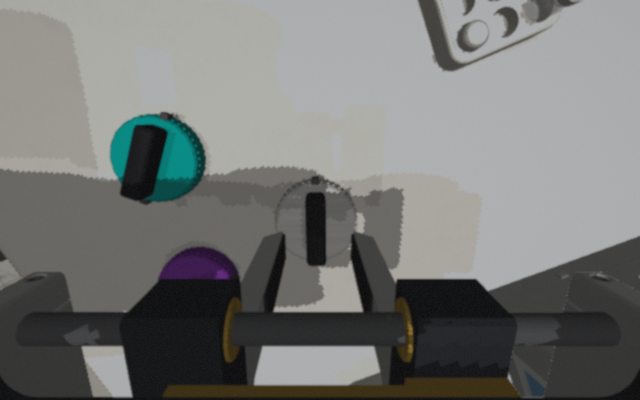

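Run:
```python
from h import *
np.set_printoptions(suppress=True,precision=3)
c,s=pickle.load(open("wristC.pkl","rb"))
a,b=hit(c,(315.5,193.5),41,s),hit(c,(316,264),41,s);m=(a+b)/2
print(a,b,m,np.linalg.norm(a-b),np.arctan2(*(a-b)[1::-1]),rel(cur(s),[m[0],m[1],21.5],1.155))
```

```text
[ 541.978 -169.843   41.   ] [ 521.784 -215.936   41.   ] [ 531.881 -192.889   41.   ] 50.32244508528226 1.1578536411919522 [ 0.227 -0.079  4.009  0.002 -0.    -0.003]
```

Call:
{"api": "servo_tool", "payload": {
  "series": [
    [0.1,-0.08,0.8,0,0,0],
    [0.15,-0.08,1.6,0,0,0],
    [0.15,-0.08,2.4,0,0,0],
    [0.15,-0.08,3.0,0,0,0],
    [0.15,-0.08,3.4,0,0,0],
    [0.15,-0.08,3.7,0,0,0],
    [0.15,-0.08,3.9,0,0,0],
    [0.15,-0.08,4.0,0,0,0],
    [0.15,-0.08,4.0,0,0,0],
    [0.15,-0.08,4.0,0,0,0]
  ]
}}

```text
clock: 4.47
eef_pos: [531.1, -193.6, 20.7]
eef_rot: [3.141, -0.0, 1.152]
wrist_force: [-0.8, 0.2, -0.2]
finger_gap: 39.8
```

Call:
{"api": "servo_tool", "payload": {
  "series": [
    [0,0,0,0,0,0],
    [0,0,0,0,0,0],
    [0,0,0,0,0,0],
    [0,0,0,0,0,0],
    [0,0,0,0,0,0],
    [0,0,0,0,0,0],
    [0,0,0,0,0,0],
    [0,0,0,0,0,0],
    [0,0,0,0,0,0],
    [0,0,0,0,0,0]
  ],
  "gripper": 0.5,
  "grip_force": 30
}}

```text
clock: 5.3
eef_pos: [531.0, -193.5, 20.6]
eef_rot: [3.141, 0.0, 1.152]
wrist_force: [-1.1, 0.9, 2.2]
finger_gap: 13.9
```

Run:
```python
from cell import *
s=read_state();print(s)
```

```text
{'clock': 5.3, 'joints': array([-4.14283778e-01,  5.50686202e-01,  1.63483738e+00, -2.95513634e-06,
        9.55940697e-01,  4.70775640e-03]), 'qd': array([-0.00058125, -0.00128859, -0.00045016, -0.00032911,  0.00042652,
        0.00214329]), 'effort': array([-8.07936449e-03, -5.90793514e+01, -2.81468135e+01,  4.29179426e-02,
       -1.69968260e-01, -2.50030705e-02]), 'eef_pos': array([ 531.01608028, -193.52409067,   20.55196372]), 'eef_rot': array([3.14146427e+00, 1.80975993e-06, 1.15180650e+00]), 'wrist_force': array([-1.12414806,  0.91016309,  2.15534121]), 'moment': array([-0.06739454,  0.2288087 , -0.05733005]), 'finger_gap': 13.909167624786699}
```

Run:
```python
from h import *
c,s=pickle.load(open("wristA.pkl","rb"))
a=c["pixels"][80:180,285:390].astype(float);a=255*(a/255)**0.7
cv2.imwrite("pics/wristAz.png",cv2.resize(a.astype(np.uint8),None,fx=6,fy=6,interpolation=2)[:,:,::-1])
```

```text
(no output)
```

View pics/wristAz.png

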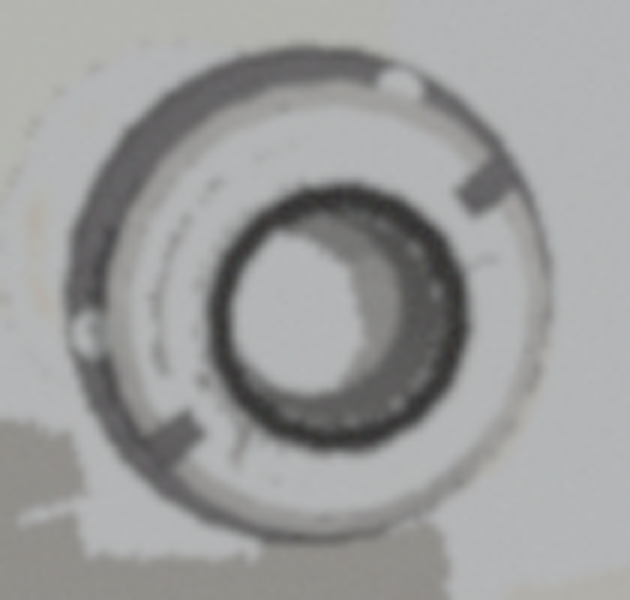

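Run:
```python
from h import *
np.set_printoptions(suppress=True,precision=3)
c,s=pickle.load(open("wristA.pkl","rb"))
f=lambda u,v:(285+(u+.5)/6-.5,80+(v+.5)/6-.5)
m=hit(c,f(339,317),90,s);p=hit(c,f(487,183),71,s);q=hit(c,f(175,445),71,s)
print(m,p,q,(p+q)/2,np.linalg.norm(p-q),np.arctan2(*(p-q)[1::-1]))
```

```text
[558.274  53.822  90.   ] [586.983  66.409  71.   ] [528.569  40.219  71.   ] [557.776  53.314  71.   ] 64.01740993109105 0.4214836182243264
```

Run:
```python
from h import *
np.set_printoptions(suppress=True,precision=3)
c,s=pickle.load(open("scene0.pkl","rb"))
for uv,z in (((468,282),0),((375,190),50),((405,225),20),((317,155),69),((470,310),60)):print(uv,hit(c,uv,z))
w=[([531.0,-193.5,20.55],1.152),([531,-193.5,130],1.55),([555,-60,160],2.75),([558,53.5,160],3.563)]
for a,b in zip(w,w[1:]):print(rel(ideal(*a),*b))
```

```text
(468, 282) [ 648.105 -307.843    0.   ]
(375, 190) [690.653   8.248  50.   ]
(405, 225) [ 671.907 -107.517   20.   ]
(317, 155) [670.737 199.543  69.   ]
(470, 310) [ 544.061 -368.007   60.   ]
[  0.      0.    -10.945  -0.      0.     -0.398]
[13.397  2.122 -3.     0.     0.    -1.2  ]
[ 4.055 10.605  0.    -0.     0.    -0.813]
```

Call:
{"api": "servo_tool", "payload": {
  "series": [
    [0,0,-0.3,0,0,0],
    [0,0,-0.9,0,0,0],
    [0,0,-2,0,0,0],
    [0,0,-3.5,0,0,0],
    [0,0,-5,0,0,-0.06],
    [0,0,-6.5,0,0,-0.13],
    [0,0,-8,0,0,-0.2],
    [0,0,-9.3,0,0,-0.28],
    [0,0,-10.3,0,0,-0.36],
    [0,0,-10.95,0,0,-0.4]
  ]
}}

```text
clock: 6.13
eef_pos: [531.3, -193.7, 132.3]
eef_rot: [3.14, 0.001, 1.556]
wrist_force: [1.1, 0.1, -1.2]
finger_gap: 14.0
```

Call:
{"api": "servo_tool", "payload": {
  "series": [
    [1.3,0.2,-0.3,0,0,-0.12],
    [2.7,0.4,-0.6,0,0,-0.24],
    [4,0.6,-0.9,0,0,-0.36],
    [5.4,0.8,-1.2,0,0,-0.48],
    [6.7,1.1,-1.5,0,0,-0.6],
    [8,1.3,-1.8,0,0,-0.72],
    [9.4,1.5,-2.1,0,0,-0.84],
    [10.7,1.7,-2.4,0,0,-0.96],
    [12.1,1.9,-2.7,0,0,-1.08],
    [13.4,2.1,-3,0,0,-1.2]
  ]
}}

```text
clock: 6.97
eef_pos: [554.6, -59.2, 161.2]
eef_rot: [3.141, 0.001, 2.758]
wrist_force: [-0.9, -0.4, -1.0]
finger_gap: 13.5
```

Run:
```python
from h import *
from cell import *
np.set_printoptions(suppress=True,precision=3)
s=read_state();print(s["eef_pos"],s["eef_rot"],s["finger_gap"],s["wrist_force"],s["moment"],s["joints"])
```

```text
[554.567 -59.206 161.175] [3.141 0.001 2.758] 13.485973423312549 [-0.86  -0.404 -1.017] [0.002 0.05  0.02 ] [-0.172  0.356  1.553 -0.     1.232 -1.359]
```

Call:
{"api": "servo_tool", "payload": {
  "series": [
    [0.4,1.1,0,0,0,-0.1],
    [0.9,2.5,0,0,0,-0.2],
    [1.5,4,0,0,0,-0.3],
    [2.1,5.5,0,0,0,-0.4],
    [2.7,7,0,0,0,-0.5],
    [3.3,8.6,0,0,0,-0.6],
    [3.8,9.9,0,0,0,-0.7],
    [4.1,10.6,0,0,0,-0.81],
    [4.1,10.6,0,0,0,-0.81],
    [4.1,10.6,0,0,0,-0.81]
  ]
}}

```text
clock: 7.8
eef_pos: [556.8, 53.7, 160.6]
eef_rot: [-3.141, 0.0, -2.724]
wrist_force: [0.2, -0.5, -0.9]
finger_gap: 13.9
```

Run:
```python
from h import *
from cell import *
np.set_printoptions(suppress=True,precision=3)
s=read_state();print(s["eef_pos"],s["eef_rot"],s["finger_gap"],s["joints"])
for n in("wrist","scene","side"):
    c=camera(n);pickle.dump((c,s),open(n+"D.pkl","wb"))
    p=c["pixels"]
    if n=="wrist":a=cv2.resize(p[150:320,230:410],None,fx=3.5,fy=3.5,interpolation=2)
    else:
        u,v=proj(c,[558,53,90]).astype(int);a=cv2.resize(p[v-60:v+50,u-60:u+60],None,fx=5,fy=5,interpolation=2);print(n,u,v)
    cv2.imwrite(f"pics/{n}D.png",a[:,:,::-1])
```

```text
[556.842  53.724 160.636] [-3.141  0.    -2.724] 13.912543765712316 [ 0.031  0.36   1.549 -0.     1.232 -1.958]
scene 325 194
side 318 192
```

View pics/wristD.png

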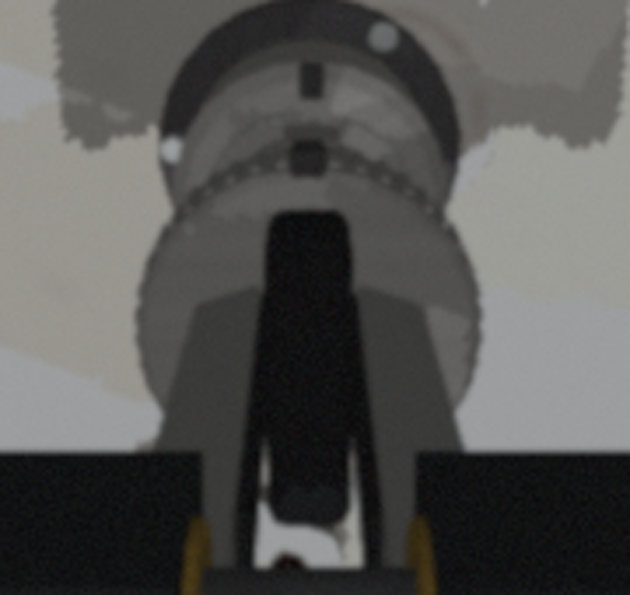

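View pics/sceneD.png

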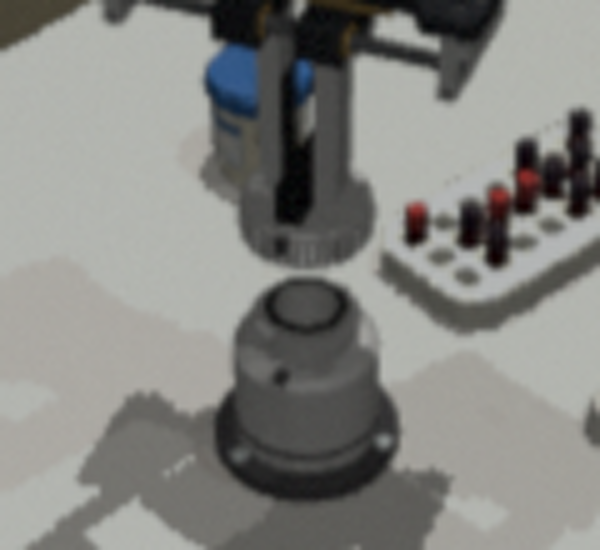

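View pics/sideD.png

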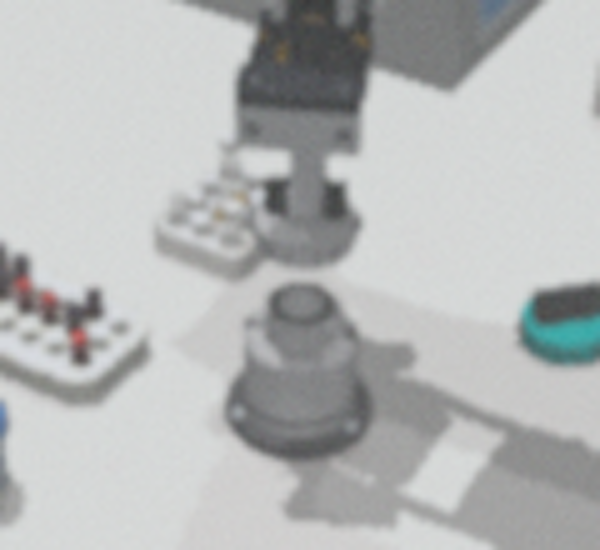

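Run:
```python
from h import *
np.set_printoptions(suppress=True,precision=3)
c,s=pickle.load(open("wristD.pkl","rb"))
f=lambda u,v:(230+(u+.5)/3.5-.5,150+(v+.5)/3.5-.5)
p0,R0=cur(s);z=p0[2]
for n,uv,h in(("far",(309,212),20.45),("near",(310,488),20.45),("tab",(309,150),-9),("cL",(137,325),-6),("cR",(482,325),-6)):
    w=hit(c,f(*uv),z+h,s);print(n,w,"tool",R0.inv().apply(w-p0))
for uv in((312,80),):
    w=hit(c,f(*uv),71,s);print("pip",w,R0.inv().apply(w-p0))
```

```text
far [530.449  41.004 181.086] tool [ 29.273  -0.931 -20.464]
near [572.804  60.014 181.086] tool [-17.152  -0.728 -20.442]
tab [527.951  39.909 151.636] tool [32.015 -0.911  8.985]
cL [569.58   24.409 154.636] tool [  0.246 -31.961   6.009]
cR [544.262  81.369 154.636] tool [ 0.292 30.372  5.991]
pip [528.532  41.023  71.   ] [31.071 -0.106 89.621]
```

Run:
```python
from h import *
np.set_printoptions(suppress=True,precision=3)
for n in("scene","side"):
    c,s=pickle.load(open(n+"D.pkl","rb"));u0,v0=proj(c,[558,53,90]).astype(int)
    f=lambda p:(proj(c,p)-[u0-60,v0-60]+.5)*5-.5
    X,Y=558.3,53.5
    L=np.array([556.8,53.7])
    print(n,"mouth",f([X,Y,90]),"shoulder",f([X,Y,70]),"lidtop",f([*L,159]),"lidbot",f([*L,140]),"dpx/mm x",f([X+1,Y,90])-f([X,Y,90]),"y",f([X,Y+1,90])-f([X,Y,90]))
    a=c["pixels"][v0-60:v0+50,u0-60:u0+60].astype(float);a=255*(a/255)**.6
    cv2.imwrite(f"pics/{n}Dz.png",cv2.resize(a[15:85,35:85].astype(np.uint8),None,fx=10,fy=8,interpolation=2)[:,:,::-1])
```

```text
scene mouth [304.174 305.355] shoulder [304.422 335.855] lidtop [300.66  195.854] lidbot [300.944 227.256] dpx/mm x [ 1.478 -0.99 ] y [-1.464 -0.986]
side mouth [301.365 303.423] shoulder [300.572 328.556] lidtop [306.248 213.919] lidbot [305.424 239.435] dpx/mm x [-1.415 -0.535] y [-0.809  0.874]
```

View pics/sceneDz.png

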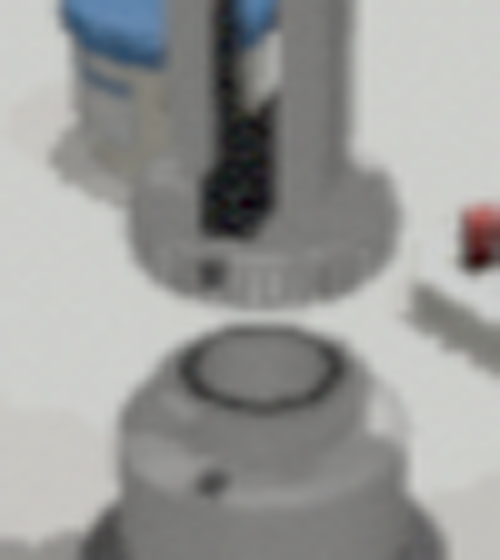

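View pics/sideDz.png

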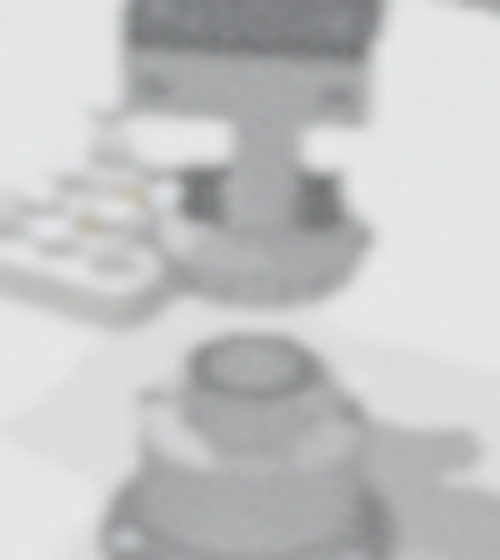

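Run:
```python
from h import *
from cell import *
np.set_printoptions(suppress=True,precision=3)
print(rel(cur(read_state()),[558.1,54.2,117],3.563))
```

```text
[-0.155  0.053  4.326 -0.     0.    -0.005]
```

Call:
{"api": "servo_tool", "payload": {
  "series": [
    [-0.1,0,0.7,0,0,0],
    [-0.15,0.05,1.4,0,0,0],
    [-0.15,0.05,2.1,0,0,0],
    [-0.15,0.05,2.8,0,0,0],
    [-0.15,0.05,3.5,0,0,0],
    [-0.15,0.05,4.0,0,0,0],
    [-0.15,0.05,4.3,0,0,0],
    [-0.15,0.05,4.3,0,0,0],
    [-0.15,0.05,4.3,0,0,0],
    [-0.15,0.05,4.3,0,0,0]
  ]
}}

```text
clock: 8.78
eef_pos: [558.2, 54.8, 117.3]
eef_rot: [-3.141, 0.0, -2.721]
wrist_force: [0.4, 0.2, -1.3]
finger_gap: 13.6
```

Run:
```python
from h import *
from cell import *
np.set_printoptions(suppress=True,precision=3)
s=read_state();print(s["eef_pos"],s["eef_rot"],s["wrist_force"],s["moment"])
for n in("wrist","scene","side"):
    c=camera(n);pickle.dump((c,s),open(n+"E.pkl","wb"))
    p=c["pixels"].astype(float);p=(255*(p/255)**.6).astype(np.uint8)
    if n=="wrist":a=cv2.resize(p[150:320,230:410],None,fx=3.5,fy=3.5,interpolation=2)
    else:
        u,v=proj(c,[558,53,90]).astype(int);a=cv2.resize(p[v-40:v+30,u-35:u+35],None,fx=8,fy=8,interpolation=2);
        print(n,proj(c,[558,53,127])-proj(c,[558,53,70]))
    cv2.imwrite(f"pics/{n}E.png",a[:,:,::-1])
```

```text
[558.217  54.756 117.278] [-3.141  0.    -2.721] [ 0.408  0.201 -1.28 ] [ 0.051 -0.026 -0.   ]
scene [ -0.142 -17.76 ]
side [  0.464 -14.579]
```

View pics/wristE.png

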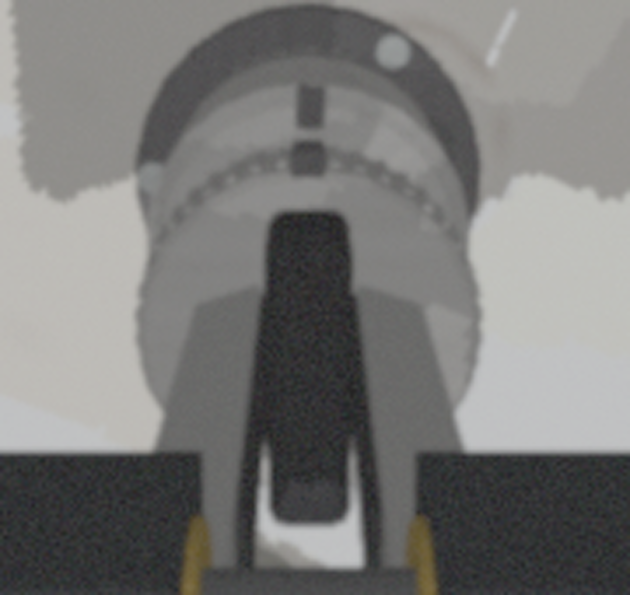

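View pics/sceneE.png

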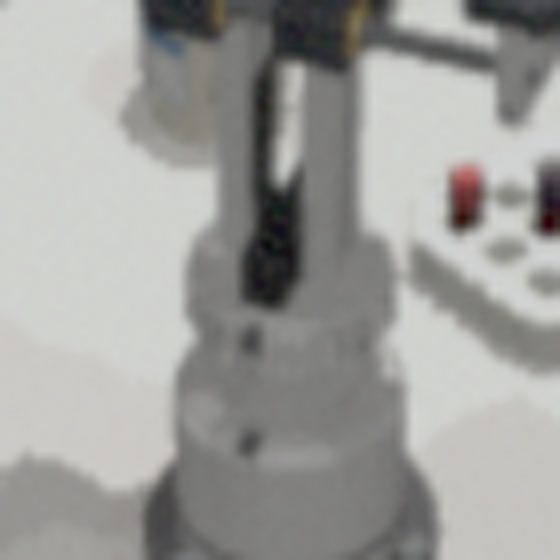

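View pics/sideE.png

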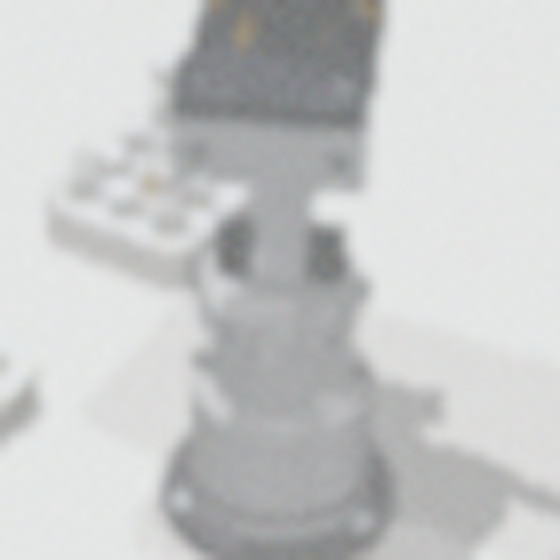

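Call:
{"api": "servo_tool", "payload": {
  "series": [
    [0,-0.03,0.2,0,0,0],
    [0,-0.03,0.4,0,0,0],
    [0,-0.03,0.6,0,0,0],
    [0,-0.03,0.8,0,0,0],
    [0,-0.03,1.0,0,0,0],
    [0,-0.03,1.15,0,0,0],
    [0,-0.03,1.3,0,0,0],
    [0,-0.03,1.3,0,0,0],
    [0,-0.03,1.3,0,0,0],
    [0,-0.03,1.3,0,0,0]
  ],
  "grip_force": 12
}}

```text
clock: 9.77
eef_pos: [557.9, 54.4, 103.7]
eef_rot: [3.141, -0.001, -2.721]
wrist_force: [-2.7, -1.4, -2.9]
finger_gap: 13.9
```

```bash
cat > st.py <<'E'
from h import *
from cell import *
np.set_printoptions(suppress=True,precision=3)
s=read_state();print(s["clock"],s["eef_pos"],s["eef_rot"],"F",s["wrist_force"],"M",s["moment"],"gap",s["finger_gap"],"j6",s["joints"][5])
E
python3 st.py
```

```text
9.7667 [557.882  54.446 103.666] [ 3.141 -0.001 -2.721] F [-2.703 -1.398 -2.927] M [-0.192  0.478  0.042] gap 13.875862573613452 j6 -1.9589962819002587
```

Call:
{"api": "servo_tool", "payload": {
  "series": [
    [0.02,0,0,0,0,0],
    [0.04,0,0,0,0,0],
    [0.06,0,0,0,0,0],
    [0.08,0,0,0,0,0],
    [0.1,0,0,0,0,0],
    [0.1,0,0,0,0,0],
    [0.1,0,0,0,0,0],
    [0.1,0,0,0,0,0],
    [0.1,0,0,0,0,0],
    [0.1,0,0,0,0,0]
  ]
}}

```text
clock: 10.6
eef_pos: [557.3, 54.1, 104.0]
eef_rot: [-3.142, 0.0, -2.721]
wrist_force: [-0.4, -0.1, -1.3]
finger_gap: 14.3
```

```bash
python3 st.py
```

```text
10.6 [557.341  54.102 104.022] [-3.142  0.    -2.721] F [-0.401 -0.075 -1.344] M [0.014 0.018 0.023] gap 14.27058746806176 j6 -1.9596659363275546
```

Call:
{"api": "servo_tool", "payload": {
  "series": [
    [0,0,0.06,0,0,0],
    [0,0,0.12,0,0,0],
    [0,0,0.18,0,0,0],
    [0,0,0.24,0,0,0],
    [0,0,0.3,0,0,0],
    [0,0,0.36,0,0,0],
    [0,0,0.4,0,0,0],
    [0,0,0.4,0,0,0],
    [0,0,0.4,0,0,0],
    [0,0,0.4,0,0,0]
  ]
}}

```text
clock: 11.43
eef_pos: [557.3, 54.1, 100.0]
eef_rot: [-3.142, 0.0, -2.721]
wrist_force: [0.5, 0.2, -1.7]
finger_gap: 13.6
```

```bash
python3 st.py
```

```text
11.4333 [557.254  54.066  99.968] [-3.142  0.    -2.721] F [ 0.489  0.159 -1.73 ] M [ 0.049 -0.017  0.026] gap 13.565143478613331 j6 -1.959664513152398
```

Call:
{"api": "servo_tool", "payload": {
  "series": [
    [0,0,0.02,0,0,0],
    [0,0,0.04,0,0,0],
    [0,0,0.06,0,0,0],
    [0,0,0.08,0,0,0],
    [0,0,0.1,0,0,0],
    [0,0,0.1,0,0,0],
    [0,0,0.1,0,0,0],
    [0,0,0.1,0,0,0],
    [0,0,0.1,0,0,0],
    [0,0,0.1,0,0,0]
  ],
  "grip_force": 8
}}

```text
clock: 12.27
eef_pos: [557.3, 54.1, 99.0]
eef_rot: [3.142, 0.0, -2.721]
wrist_force: [-0.3, 0.1, -2.0]
finger_gap: 13.7
```

```bash
python3 st.py
```

```text
12.2667 [557.263  54.078  98.969] [ 3.142  0.    -2.721] F [-0.26   0.077 -1.957] M [0.036 0.026 0.041] gap 13.697741687904173 j6 -1.9596669945059202
```

Call:
{"api": "servo_tool", "payload": {
  "series": [
    [0,0,0.01,0,0,0],
    [0,0,0.02,0,0,0],
    [0,0,0.03,0,0,0],
    [0,0,0.04,0,0,0],
    [0,0,0.05,0,0,0],
    [0,0,0.06,0,0,0],
    [0,0,0.07,0,0,0],
    [0,0,0.07,0,0,0],
    [0,0,0.07,0,0,0],
    [0,0,0.07,0,0,0]
  ]
}}

```text
clock: 13.1
eef_pos: [557.3, 54.1, 98.3]
eef_rot: [-3.142, 0.0, -2.721]
wrist_force: [0.1, 0.5, -1.9]
finger_gap: 14.2
```

```bash
python3 st.py
```

```text
13.1 [557.256  54.065  98.26 ] [-3.142  0.    -2.721] F [ 0.096  0.526 -1.852] M [ 0.038 -0.009  0.048] gap 14.174346379210613 j6 -1.9596984411694445
```

Call:
{"api": "servo_tool", "payload": {
  "series": [
    [0,0,0.01,0,0,0],
    [0,0,0.02,0,0,0],
    [0,0,0.03,0,0,0],
    [0,0,0.04,0,0,0],
    [0,0,0.05,0,0,0],
    [0,0,0.06,0,0,0],
    [0,0,0.07,0,0,0],
    [0,0,0.07,0,0,0],
    [0,0,0.07,0,0,0],
    [0,0,0.07,0,0,0]
  ]
}}

```text
clock: 13.93
eef_pos: [557.3, 54.1, 97.6]
eef_rot: [-3.142, 0.0, -2.721]
wrist_force: [-0.3, 0.6, -0.9]
finger_gap: 13.6
```

```bash
python3 st.py
```

```text
13.9333 [557.258  54.058  97.571] [-3.142  0.    -2.721] F [-0.28   0.648 -0.934] M [0.063 0.009 0.008] gap 13.61194013348309 j6 -1.9596844228724153
```

Call:
{"api": "servo_tool", "payload": {
  "series": [
    [0,0,0.01,0,0,0],
    [0,0,0.02,0,0,0],
    [0,0,0.03,0,0,0],
    [0,0,0.04,0,0,0],
    [0,0,0.04,0,0,0],
    [0,0,0.04,0,0,0],
    [0,0,0.04,0,0,0],
    [0,0,0.04,0,0,0],
    [0,0,0.04,0,0,0],
    [0,0,0.04,0,0,0]
  ]
}}

```text
clock: 14.77
eef_pos: [557.3, 54.1, 97.2]
eef_rot: [-3.142, 0.0, -2.721]
wrist_force: [-0.3, -0.1, 0.7]
finger_gap: 14.0
```

```bash
python3 st.py
```

```text
14.7667 [557.3    54.078  97.23 ] [-3.142  0.    -2.721] F [-0.291 -0.06   0.662] M [-0.007  0.108  0.089] gap 13.976048725306839 j6 -1.9596638565894617
```

Call:
{"api": "servo_tool", "payload": {
  "series": [
    [0,0,0,0,0,0],
    [0,0,0,0,0,0],
    [0,0,0,0,0,0],
    [0,0,0,0,0,0],
    [0,0,0,0,0,0],
    [0,0,0,0,0,0],
    [0,0,0,0,0,0],
    [0,0,0,0,0,0],
    [0,0,0,0,0,0],
    [0,0,0,0,0,0]
  ],
  "gripper": 2.2
}}

```text
clock: 15.6
eef_pos: [557.2, 54.1, 97.2]
eef_rot: [3.142, -0.0, -2.721]
wrist_force: [0.0, 0.4, 0.1]
finger_gap: 22.2
```

```bash
python3 st.py
python3 - <<'E'
from h import *
from cell import *
s=read_state()
for n in("wrist","side"):
    c=camera(n)
    p=c["pixels"].astype(float);p=(255*(p/255)**.6).astype(np.uint8)
    if n=="wrist":a=cv2.resize(p[150:320,230:410],None,fx=3.5,fy=3.5,interpolation=2)
    else:
        u,v=proj(c,[558,53,90]).astype(int);a=cv2.resize(p[v-40:v+30,u-35:u+35],None,fx=8,fy=8,interpolation=2)
    cv2.imwrite(f"pics/{n}F.png",a[:,:,::-1])
E
```

```text
15.6 [557.236  54.052  97.155] [ 3.142 -0.    -2.721] F [0.023 0.382 0.05 ] M [ 0.024  0.006 -0.053] gap 22.186931095870673 j6 -1.9596780935642202
```

View pics/wristF.png

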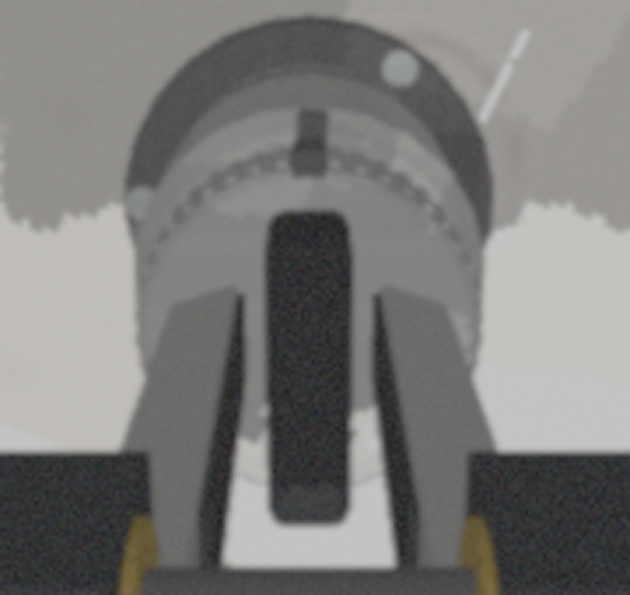

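View pics/sideF.png

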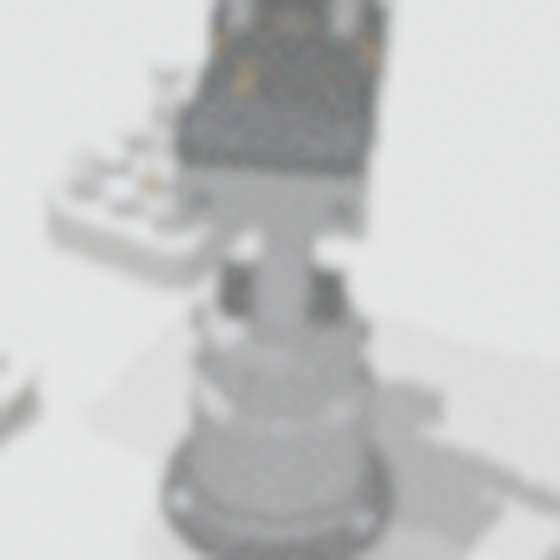

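Call:
{"api": "servo_tool", "payload": {
  "series": [
    [0,0,0,0,0,0],
    [0,0,0,0,0,0],
    [0,0,0,0,0,0],
    [0,0,0,0,0,0],
    [0,0,0,0,0,0],
    [0,0,0,0,0,0],
    [0,0,0,0,0,0],
    [0,0,0,0,0,0],
    [0,0,0,0,0,0],
    [0,0,0,0,0,0]
  ],
  "gripper": 0.5,
  "grip_force": 35
}}

```text
clock: 16.53
eef_pos: [557.3, 54.1, 97.2]
eef_rot: [-3.142, 0.0, -2.721]
wrist_force: [0.1, -1.2, 0.1]
finger_gap: 13.8
```

```bash
cat > tq.py <<'E'
from h import *
from cell import *
np.set_printoptions(suppress=True,precision=3)
F=[];M=[];E=[]
for i in range(5):
    s=read_state();F.append(s["wrist_force"]);M.append(s["moment"]);E.append(s["effort"][5])
    if i<4: camera("side")
print(s["clock"],s["eef_pos"],s["eef_rot"],"gap",s["finger_gap"],"j6",s["joints"][5])
print("F",np.mean(F,0),np.std(F,0),"M",np.mean(M,0),np.std(M,0),"eff",np.array(E))
E
python3 tq.py
```

```text
16.7333 [557.257  54.058  97.159] [-3.142  0.    -2.721] gap 13.712733548850592 j6 -1.959675800571785
F [-0.025 -0.271  0.28 ] [0.228 0.506 0.403] M [ 0.03  -0.014  0.009] [0.046 0.024 0.029] eff [-0.009 -0.009 -0.009 -0.009 -0.009]
```

Call:
{"api": "servo_tool", "payload": {
  "series": [
    [0,0,0,0,0,0.05],
    [0,0,0,0,0,0.1],
    [0,0,0,0,0,0.15],
    [0,0,0,0,0,0.2],
    [0,0,0,0,0,0.25],
    [0,0,0,0,0,0.3],
    [0,0,0,0,0,0.35],
    [0,0,0,0,0,0.35],
    [0,0,0,0,0,0.35],
    [0,0,0,0,0,0.35]
  ]
}}

```text
clock: 17.57
eef_pos: [557.3, 54.1, 97.2]
eef_rot: [3.142, 0.0, -3.07]
wrist_force: [-0.2, 0.3, -0.3]
finger_gap: 13.7
```

```bash
python3 tq.py
```

```text
17.7667 [557.25   54.078  97.127] [ 3.142 -0.    -3.071] gap 13.680239561680665 j6 -1.6103319258533504
F [-0.009 -0.216 -0.306] [0.233 0.372 0.294] M [ 0.042 -0.015 -0.024] [0.019 0.016 0.021] eff [ 0.029 -0.02  -0.032 -0.031 -0.027]
```

Call:
{"api": "servo_tool", "payload": {
  "series": [
    [0,0,0,0,0,0.05],
    [0,0,0,0,0,0.1],
    [0,0,0,0,0,0.15],
    [0,0,0,0,0,0.2],
    [0,0,0,0,0,0.25],
    [0,0,0,0,0,0.25],
    [0,0,0,0,0,0.25],
    [0,0,0,0,0,0.25],
    [0,0,0,0,0,0.25],
    [0,0,0,0,0,0.25]
  ]
}}

```text
clock: 18.6
eef_pos: [557.2, 54.1, 97.1]
eef_rot: [-3.142, -0.0, 2.963]
wrist_force: [-0.2, 0.3, 0.0]
finger_gap: 13.8
```

```bash
python3 tq.py
```

```text
18.8 [557.256  54.061  97.148] [-3.142  0.     2.962] gap 13.359429567785922 j6 -1.359958395067591
F [-0.048  0.132 -0.489] [0.387 0.288 0.425] M [-0.025  0.003  0.005] [0.025 0.029 0.021] eff [-0.032 -0.026 -0.021 -0.017 -0.013]
```

Still free at 0.60 rad.

Call:
{"api": "servo_tool", "payload": {
  "series": [
    [0,0,0,0,0,0.05],
    [0,0,0,0,0,0.1],
    [0,0,0,0,0,0.15],
    [0,0,0,0,0,0.2],
    [0,0,0,0,0,0.25],
    [0,0,0,0,0,0.25],
    [0,0,0,0,0,0.25],
    [0,0,0,0,0,0.25],
    [0,0,0,0,0,0.25],
    [0,0,0,0,0,0.25]
  ]
}}

```text
clock: 19.63
eef_pos: [557.2, 54.1, 97.1]
eef_rot: [3.142, -0.0, 2.713]
wrist_force: [0.5, 0.1, 0.2]
finger_gap: 13.3
```

```bash
python3 tq.py
```

```text
19.8333 [557.231  54.054  97.121] [-3.142 -0.     2.712] gap 13.674969509242594 j6 -1.1099298908191535
F [ 0.113  0.249 -0.096] [0.249 0.244 0.252] M [-0.004 -0.001 -0.018] [0.023 0.035 0.019] eff [-0.031 -0.026 -0.021 -0.017 -0.013]
```

Call:
{"api": "servo_tool", "payload": {
  "series": [
    [0,0,0,0,0,0.05],
    [0,0,0,0,0,0.1],
    [0,0,0,0,0,0.15],
    [0,0,0,0,0,0.2],
    [0,0,0,0,0,0.25],
    [0,0,0,0,0,0.25],
    [0,0,0,0,0,0.25],
    [0,0,0,0,0,0.25],
    [0,0,0,0,0,0.25],
    [0,0,0,0,0,0.25]
  ]
}}

```text
clock: 20.67
eef_pos: [557.2, 54.1, 97.1]
eef_rot: [-3.141, -0.0, 2.463]
wrist_force: [-0.2, -0.5, -2.5]
finger_gap: 13.7
```

```bash
python3 tq.py
```

```text
20.8667 [557.193  54.064  97.088] [-3.141 -0.     2.462] gap 13.572456897489202 j6 -0.859920425442244
F [ 0.218  0.129 -1.625] [0.313 0.41  0.628] M [-0.041  0.02  -0.044] [0.037 0.018 0.045] eff [-0.072 -0.066 -0.061 -0.056 -0.053]
```

Call:
{"api": "servo_tool", "payload": {
  "series": [
    [0,0,0,0,0,0.05],
    [0,0,0,0,0,0.1],
    [0,0,0,0,0,0.15],
    [0,0,0,0,0,0.2],
    [0,0,0,0,0,0.2],
    [0,0,0,0,0,0.2],
    [0,0,0,0,0,0.2],
    [0,0,0,0,0,0.2],
    [0,0,0,0,0,0.2],
    [0,0,0,0,0,0.2]
  ]
}}

```text
clock: 21.7
eef_pos: [557.2, 54.1, 97.0]
eef_rot: [-3.141, -0.0, 2.262]
wrist_force: [-0.0, -0.1, -4.9]
finger_gap: 13.7
```

```bash
python3 tq.py
```

```text
21.9 [557.179  54.07   97.044] [-3.141 -0.     2.262] gap 13.687252987666803 j6 -0.6598103900851238
F [ 0.299 -0.207 -4.787] [0.266 0.203 0.369] M [-0.065 -0.065 -0.081] [0.019 0.04  0.025] eff [-0.116 -0.112 -0.108 -0.105 -0.103]
```

Call:
{"api": "servo_tool", "payload": {
  "series": [
    [0,0,0.005,0,0,0.05],
    [0,0,0.01,0,0,0.1],
    [0,0,0.015,0,0,0.15],
    [0,0,0.015,0,0,0.2],
    [0,0,0.015,0,0,0.2],
    [0,0,0.015,0,0,0.2],
    [0,0,0.015,0,0,0.2],
    [0,0,0.015,0,0,0.2],
    [0,0,0.015,0,0,0.2],
    [0,0,0.015,0,0,0.2]
  ]
}}

```text
clock: 22.73
eef_pos: [557.1, 54.0, 96.9]
eef_rot: [-3.141, -0.0, 2.062]
wrist_force: [-1.3, -1.7, -5.0]
finger_gap: 14.0
```

```bash
python3 tq.py
```

```text
22.9333 [557.126  53.985  96.909] [-3.141 -0.     2.062] gap 13.783431722242293 j6 -0.45982582500716246
F [-1.917 -2.183 -5.114] [0.66  0.376 0.315] M [-0.552  0.372 -0.136] [0.045 0.03  0.036] eff [-0.135 -0.13  -0.126 -0.123 -0.121]
```

Call:
{"api": "servo_tool", "payload": {
  "series": [
    [-0.015,-0.045,0.005,0,0,0],
    [-0.015,-0.045,0.01,0,0,0],
    [-0.015,-0.045,0.01,0,0,0],
    [-0.015,-0.045,0.01,0,0,0],
    [-0.015,-0.045,0.01,0,0,0],
    [-0.015,-0.045,0.01,0,0,0],
    [-0.015,-0.045,0.01,0,0,0],
    [-0.015,-0.045,0.01,0,0,0],
    [-0.015,-0.045,0.01,0,0,0],
    [-0.015,-0.045,0.01,0,0,0]
  ]
}}

```text
clock: 23.77
eef_pos: [557.0, 53.9, 96.9]
eef_rot: [3.141, -0.0, 2.062]
wrist_force: [3.1, 2.4, -5.6]
finger_gap: 14.1
```

```bash
sed -i 's/range(5)/range(10)/;s/i<4/i<9/' tq.py; python3 tq.py
python3 - <<'E'
from h import *
from cell import *
c=camera("wrist")
p=c["pixels"].astype(float);p=(255*(p/255)**.6).astype(np.uint8)
cv2.imwrite("pics/wristG.png",cv2.resize(p[150:320,230:410],None,fx=3.5,fy=3.5,interpolation=2)[:,:,::-1])
E
```

```text
24.2167 [557.     53.796  96.963] [ 3.141 -0.     2.062] gap 13.615452490501232 j6 -0.4602852437281427
F [ 2.468  2.881 -6.679] [0.441 0.582 0.554] M [ 0.53  -0.572 -0.099] [0.07 0.05 0.02] eff [-0.119 -0.119 -0.119 -0.119 -0.114 -0.108 -0.108 -0.108 -0.107 -0.108]
```

View pics/wristG.png

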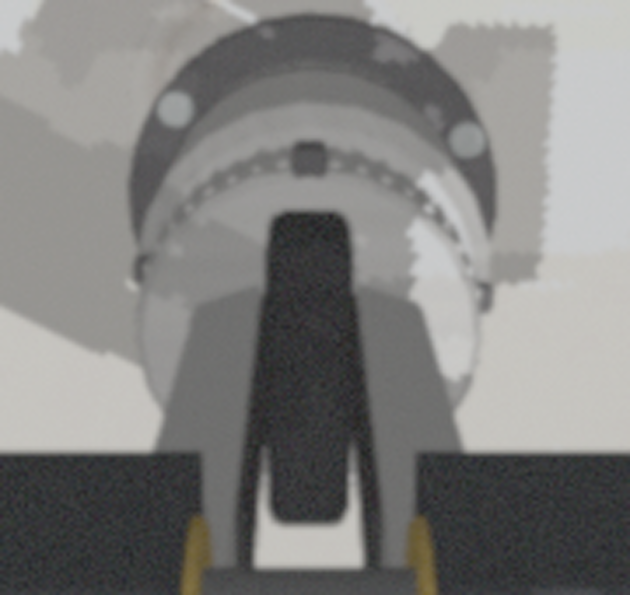

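Call:
{"api": "servo_tool", "payload": {
  "series": [
    [0.007,0.023,0,0,0,0],
    [0.007,0.023,0,0,0,0],
    [0.007,0.023,0,0,0,0],
    [0.007,0.023,0,0,0,0],
    [0.007,0.023,0,0,0,0],
    [0.007,0.023,0,0,0,0],
    [0.007,0.023,0,0,0,0],
    [0.007,0.023,0,0,0,0],
    [0.007,0.023,0,0,0,0],
    [0.007,0.023,0,0,0,0]
  ],
  "gripper": 2.2
}}

```text
clock: 25.1
eef_pos: [557.1, 53.9, 96.9]
eef_rot: [-3.142, -0.0, 2.062]
wrist_force: [0.1, -0.1, 0.2]
finger_gap: 21.8
```

```bash
python3 tq.py
```

```text
25.55 [557.087  53.91   96.871] [-3.142  0.     2.062] gap 22.012025614042397 j6 -0.4599834730910765
F [ 0.176  0.07  -0.057] [0.238 0.437 0.361] M [-0.054  0.025  0.011] [0.023 0.023 0.016] eff [-0. -0. -0. -0.  0. -0.  0. -0. -0. -0.]
```

Call:
{"api": "servo_tool", "payload": {
  "series": [
    [0,0,0,0,0,0],
    [0,0,0,0,0,0],
    [0,0,0,0,0,0],
    [0,0,0,0,0,0],
    [0,0,0,0,0,0],
    [0,0,0,0,0,0],
    [0,0,0,0,0,0],
    [0,0,0,0,0,0],
    [0,0,0,0,0,0],
    [0,0,0,0,0,0]
  ],
  "gripper": 0.5
}}

```text
clock: 26.38
eef_pos: [557.1, 53.9, 96.9]
eef_rot: [3.142, 0.0, 2.062]
wrist_force: [-0.0, -0.3, 0.1]
finger_gap: 13.6
```

```bash
python3 tq.py
```

```text
26.8333 [557.083  53.899  96.91 ] [-3.142 -0.     2.062] gap 13.838650976315645 j6 -0.4599678468493533
F [-0.346 -0.427  0.452] [0.512 0.199 0.406] M [-0.143  0.089  0.052] [0.02  0.035 0.022] eff [0.062 0.062 0.062 0.062 0.062 0.062 0.062 0.062 0.062 0.062]
```

Call:
{"api": "servo_tool", "payload": {
  "series": [
    [0,0,0,0,0,0.01],
    [0,0,0,0,0,0.02],
    [0,0,0,0,0,0.03],
    [0,0,0,0,0,0.04],
    [0,0,0,0,0,0.05],
    [0,0,0,0,0,0.06],
    [0,0,0,0,0,0.07],
    [0,0,0,0,0,0.08],
    [0,0,0,0,0,0.09],
    [0,0,0,0,0,0.1]
  ]
}}

```text
clock: 27.67
eef_pos: [557.1, 53.9, 96.8]
eef_rot: [-3.142, 0.0, 1.961]
wrist_force: [-0.5, -0.5, -0.3]
finger_gap: 13.5
```

```bash
python3 tq.py; python3 tq.py|tail -1
```

```text
28.1167 [557.072  53.873  96.843] [-3.142 -0.     1.962] gap 13.997680338195238 j6 -0.3600306676870311
F [-0.387 -1.068 -0.535] [0.505 0.547 0.481] M [-0.314  0.106  0.21 ] [0.039 0.023 0.034] eff [0.035 0.037 0.427 0.307 0.238 0.211 0.201 0.197 0.197 0.197]
F [-0.051 -1.572 -1.206] [0.68  0.415 0.521] M [-0.343  0.051  0.212] [0.036 0.021 0.029] eff [0.197 0.197 0.197 0.197 0.198 0.198 0.198 0.198 0.198 0.198]
```

Call:
{"api": "servo_tool", "payload": {
  "series": [
    [0,0,0,0,0,0.01],
    [0,0,0,0,0,0.02],
    [0,0,0,0,0,0.03],
    [0,0,0,0,0,0.04],
    [0,0,0,0,0,0.05],
    [0,0,0,0,0,0.06],
    [0,0,0,0,0,0.07],
    [0,0,0,0,0,0.08],
    [0,0,0,0,0,0.08],
    [0,0,0,0,0,0.08]
  ]
}}

```text
clock: 29.4
eef_pos: [557.0, 53.9, 96.8]
eef_rot: [-3.141, -0.0, 1.882]
wrist_force: [-1.6, -2.1, -1.0]
finger_gap: 13.4
```

```bash
python3 tq.py; python3 tq.py|tail -1
```

```text
29.85 [556.974  53.886  96.829] [-3.141 -0.     1.882] gap 13.930761130465989 j6 -0.280016197382369
F [-2.68  -2.006 -1.415] [0.574 0.546 0.582] M [-0.527  0.589  0.259] [0.034 0.069 0.017] eff [0.324 0.273 0.254 0.248 0.246 0.246 0.246 0.246 0.247 0.247]
F [-3.45  -2.278 -1.793] [0.659 0.402 0.352] M [-0.562  0.774  0.241] [0.039 0.064 0.031] eff [0.247 0.247 0.248 0.248 0.248 0.248 0.249 0.248 0.248 0.248]
```

Call:
{"api": "servo_tool", "payload": {
  "series": [
    [0,0,0,0,0,0],
    [0,0,0,0,0,0],
    [0,0,0,0,0,0],
    [0,0,0,0,0,0],
    [0,0,0,0,0,0],
    [0,0,0,0,0,0],
    [0,0,0,0,0,0],
    [0,0,0,0,0,0],
    [0,0,0,0,0,0],
    [0,0,0,0,0,0]
  ],
  "gripper": 2.4
}}

```text
clock: 31.13
eef_pos: [557.1, 53.9, 96.9]
eef_rot: [3.142, 0.0, 1.882]
wrist_force: [-0.4, 0.1, 0.8]
finger_gap: 23.9
```

```bash
python3 tq.py
```

```text
31.5833 [557.077  53.897  96.899] [-3.142  0.     1.882] gap 24.13523378129882 j6 -0.27997971423944223
F [ 0.074 -0.053 -0.061] [0.377 0.515 0.751] M [-0.07   0.037 -0.017] [0.026 0.026 0.033] eff [ 0.  0.  0.  0.  0.  0.  0. -0. -0. -0.]
```

Call:
{"api": "servo_tool", "payload": {
  "series": [
    [0,0,-0.3,0,0,0],
    [0,0,-1,0,0,0],
    [0,0,-2,0,0,0],
    [0,0,-3.5,0,0,0],
    [0,0,-5,0,0,0],
    [0,0,-6.5,0,0,0],
    [0,0,-8,0,0,0],
    [0,0,-9.5,0,0,0],
    [0,0,-10,0,0,0],
    [0,0,-10,0,0,0]
  ]
}}

```text
clock: 32.42
eef_pos: [557.6, 53.9, 198.8]
eef_rot: [3.139, 0.001, 1.882]
wrist_force: [-0.9, -0.5, -0.4]
finger_gap: 24.0
```

```bash
python3 st.py
python3 - <<'E'
from h import *
from cell import *
P=[]
for n in("scene","side"):
    c=camera(n);p=c["pixels"].astype(float);p=(255*(p/255)**.6).astype(np.uint8)
    u,v=proj(c,[558,53,90]).astype(int);P.append(cv2.resize(p[v-45:v+35,u-40:u+40],None,fx=5,fy=5,interpolation=2))
cv2.imwrite("pics/H.png",np.hstack(P)[:,:,::-1])
c=camera("wrist");p=c["pixels"].astype(float);p=(255*(p/255)**.6).astype(np.uint8)
cv2.imwrite("pics/Hw.png",p[:,:,::-1])
E
```

```text
32.4167 [557.628  53.936 198.776] [3.139 0.001 1.882] F [-0.866 -0.471 -0.444] M [-0.04   0.047 -0.047] gap 24.04680700273727 j6 -0.2799963716381417
```

View pics/H.png

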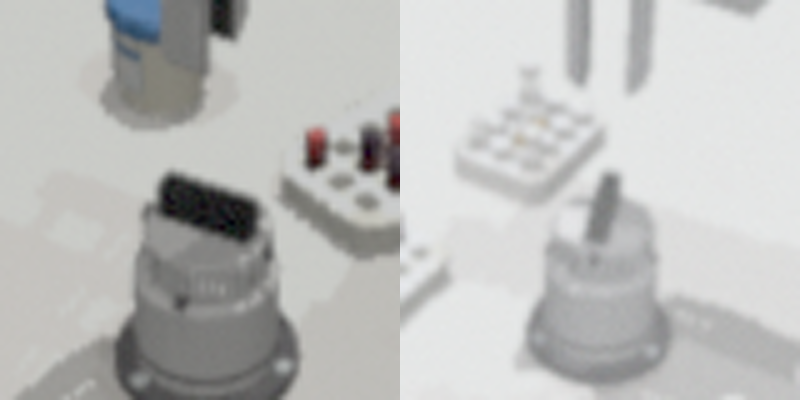

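View pics/Hw.png

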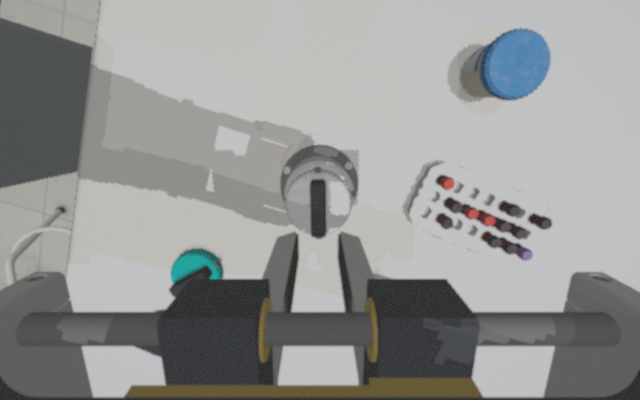

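The lid sits level on the canister with its bar at (318,208) in the wrist image, still in line with the tool. The fingers are clear of it and the bystanders look unmoved. I'm handing in.

```bash
python3 -c "
from cell import *
print(sign_off(), read_state()['clock'])"
```

```text
the job is handed in; nothing more can be done
the job is handed in; nothing more can be done
```

I set the metal lid on the canister, turned it clockwise about 1.68 rad to roughly 0.25 N m, and let go. I handed the job in at about 32.5 s; there was no verdict.

- **Placing:** I lowered the lid with its tabs over the pips until the force showed light contact. At seating it was about 76.7 mm above the canister's origin, by the TCP height, so it was down in the gap and not riding on the threads.
- **Tightening:** The lugs began to bind at about 1.0 rad. At the end the wrist moment read 0.24 to 0.26 N m and the joint effort 0.25 N m. The turn past binding suggests about 0.26. All are inside the snug range of 0.18 to 0.32.
- **Last pictures:** The lid looked level and centred, its bar still in line with the tool. The gripper was clear above it, and the cup and rack looked unmoved. The timer and strip canister were not in those pictures, and the arm did not work near them.

Two things were less certain:
- **Torque readings:** In the first, faster turns the moment and effort had the opposite sign from what tightening should give. I took this as the tool overshooting and then being held back by friction. I released and gripped again, and the slow final turns gave consistent readings.
- **Seal force:** I could not measure it directly. About 15 N is inferred from the torque. A sideways force of up to about 4 N built up while turning and was gone after release.

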